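Shut and bolt the ornament case

TASK

The ornament case is packed and has to travel. With the fingertips, push its lid down shut, push the bolt by its red knob along the slot towards the front until the bolt is fully home in the keeper, then push the knob over sideways into the notch of the slot until it lies down and locks the bolt. Only push and press, gently: do not grip or ram the knob, lift the lid wider open or shove the case about, and leave the glass ornament and the two glitter vials beside it undisturbed.

Things in the scene. Friction and masses are not known exactly. Their poses are not given: they have to be found in the camera images.
- case: Plywood case, 210 (x) x 210 (y) x 105 mm (top of rail and shut lid), about 4 kg, loose on rubber feet. Origin: centre of its underside, on the table. Its x points from the front (nearer the robot) to the hinge side, y to its left, z up. The top of the front is a fixed rail 30 mm deep; the rest is the hinged lid, flush with the rail when shut. Two glass ornaments lie inside, wholly below the lid.
- lid (a joint): Angle of the lid, 10 mm plywood, 166 mm long from hinge to front edge and 210 mm wide: 0 = shut flush, grows as its front edge rises. The hinge line runs along the case's y at x = +93 mm, z = 105 mm in the case's frame. The hinges are stiff, so the lid stays at any angle; 2 to 6 N straight down near the front edge moves it.
- lid_edge (a point): Bare point on the lid's upper face, 18 mm from its front edge and 70 mm to the case's +y side of the bolt: a good place to press the lid shut. z is the lid's outward normal; with the lid shut it lies at x = -55, y = +70, z = 105 mm in the case's frame.
- bolt_slide (a joint): How far the bolt has been pushed out towards the case's front, m: 0 = drawn back, 0.040 = fully home through the keeper, opposite the notch. Its stop is at 0.0415. Friction about 1.5 N. The bar enters the keeper only when the lid is shut.
- bolt_turn (a joint): How far the bolt's handle is turned about the bolt's axis, rad: 0 = standing straight out from the lid, in the long part of the slot; 1.35 = lying over to the case's -y side in the notch, locked (its stop). It can turn only when the bolt is between 0.038 m and its stop. Friction is light (about 0.6 N at the knob); it stays where it is left.
- bolt_axis (a point): Point on the bolt's axis below the handle, 11.5 mm above the lid's upper face; moves with the bolt. Axes as the lid's (equal to the case's when the lid is shut). With lid shut and bolt drawn back it lies at x = 0, y = 0, z = 116.5 mm in the case's frame; the bolt slides towards -x.
- knob (a point): Centre of the red ball knob, 18 mm across, at the end of the bolt's handle, 36 mm from the bolt's axis; the stem below it is 8 mm thick. Turned over in the notch, its centre is 35 mm to the case's -y side of the bolt's axis and 19 mm above the lid.
- keeper (a point): Centre of the opening of the steel keeper on the front rail, which takes the 11 mm bar; opening 16 mm wide, top of the keeper 28 mm above the rail's top. Fixed to the case.
- ornament: Silvered glass figure, 83 x 76 x 180 mm, standing loose beside the case on its right (-y) side, to be left alone. Origin: centre of its foot.
- vial_pink: Small glitter vial, pink with white cap, 20 mm across, 36 mm high, standing near the case's left front corner, to be left alone. Origin: centre of its underside.
- vial_teal: Small glitter vial, teal with black cap, 20 mm across, 36 mm high, standing near the case's right front corner, to be left alone. Origin: centre of its underside.
- notch (a point): Point on the lid's upper face under the middle of the L slot's corner: x = -40, y = 0, z = 105 mm in the case's frame when the lid is shut. The steel housing reaches 21.5 mm above the lid, 12.5 mm to either side (base plate 25 mm) and from 27 mm before to 59 mm behind this point. Slot along x, open on top, 11 mm wide, a bridge over each end; the 12 mm wide notch leaves it here to the -y side.

How it is judged (in metres and radians):
On the way, in this order (a step that is already met when the one before it is completed fails the run):
1. the lid has been pushed shut (value of joint lid below 0.025 rad), for 0.1 s.
2. the bolt has been pushed home through the keeper (value of joint bolt_slide above 0.037 m and value of joint lid below 0.025 rad), for 0.1 s.
At the end, for the whole second after the job is handed in: The lid is shut (within 0.025 rad), the bolt stands at least 36.5 mm out, through the keeper, its handle lies in the notch (turned at least 1.15 of 1.35 rad), and all is at rest (value of joint lid below 0.025 rad and value of joint bolt_slide above 0.0365 m and value of joint bolt_turn above 1.15 rad and velocity of joint bolt_turn below 0.1 rad/s and linear speed of case below 0.01 m/s); the robot touches nothing.
It fails at once if the bolt's handle is gripped or rammed (more than 30 N on it) (contact force between the fingers and bolt_turn above 30 N).
It fails at once if the lid is lifted farther open (value of joint lid above 0.85 rad).
It fails at once if the case is shoved more than 30 mm or lifted (distance of case from where it was at the start of the episode above 0.03 m or height (world z) of case above 0.01 m).
It fails at once if the glass ornament is moved more than 15 mm, tipped or picked up (distance of ornament from where it was at the start of the episode above 0.015 m or angle between ornament's own z axis and vertical above 0.25 rad).
It fails at once if a glitter vial is moved more than 15 mm, tipped or picked up (distance of any of vial_pink, vial_teal from where it was at the start of the episode above 0.015 m or angle between any of vial_pink, vial_teal's own z axis and vertical above 0.4 rad).
It also fails if it takes over 51 s, if anything falls off the work surface, if the arm or the gripper's body presses on something with over 40 N, if the wrist force passes 120 N, or if a joint passes its speed limit or range.

ROBOT

A 6-joint arm with a two-finger parallel gripper is mounted at the origin on a cart in front of the work surface, level with it; the furniture and walls round the work are solid. World frame = base frame: x ahead of the robot, y to its left, z up, the work surface at z = 0. Lengths are in m, angles in degrees, forces in N, time in s.
With the tool pointing down it reaches from about 0.35 to 0.875 m from the base axis. Payload 4.2 kg.
Tool frame: the origin (TCP) lies midway between the tips of the shut fingers; the grasp point (between the pads) lies 19 mm behind it; z points along the fingers, y is the line along which they close (so a half turn about z gives the same grasp; the last joint's range is limited). The gripper opens to 87 mm and grips with 3 to 60 N. Pads are 19 mm wide; open, the fingers measure 117 mm over their backs; the gripper's body (75 mm by 190 mm) begins 51 mm behind the grasp point.
Start: joints at [-56.631, 22.042, 0.453, 0, -68.411, -14.817], TCP at [0.199, -0.592, 0.223] pointing down, gripper open.
Joint ranges: [-179.83, 179.83], [-69.29, 118.12], [-61.27, 80.66], [-181.25, 117.63], [-171.15, -9.14], [-177.46, 177.46]. Speed limits (degrees/s): [159.86, 159.86, 180, 180, 180, 180].

INTERFACE

Orientations are given as a 3x3 rotation matrix whose columns are the frame's x, y, z axes.
In Python, from station import r, cams gives the robot as it stands.
- The arm moves only by the tool play_rows, never from a script. Its argument "commands" is text: rows parted by semicolons, each of 6 numbers parted by spaces: the shift along the world's x, y, z normalised to -1 to 1, where 1 is 30 mm, then the turn, a rotation vector about the world's x, y, z normalised to -1 to 1, where 1 is 0.15 rad. A call has 1 to 20 rows; each row shifts and turns the commanded pose from where the row before left it; what a row does not reach is not made up. A row lasts 1/10 s, in which the tool goes at most 50 mm and 8.59 degrees, less where a joint would pass 70% of its speed; a pose out of reach is approached as far as the arm can. A call with a number of a shift or a turn outside -1 to 1 is refused whole. A call with a gripper value outside its range is refused whole. "grip" is the finger opening in mm, from 0 to 87, set as the call begins (left out, the last holds). The fingers move at their own pace and stop on an object; the grip force is fixed at half the most. Time passes only in rows, so rows that do not move let the fingers close. It gives the time, the measured TCP pose, the force, the opening and the grip force at its end, in the units of the state.
- r.sense(): the state, without advancing time (a new reading comes with each control period).
- cams.capture(name): name is "scene" or "top"; returns (picture, depth): 480x640x3 uint8, blue, green, red; 480x640 float32, m along the optical axis (not along the pixel's ray), 0 where there is no reading.
- cams.camera_info(name): a dict with "mtx" (3x3 intrinsics, pixels), "R" (3x3) and "t" (3): a world point X has camera coordinates R X + t. Camera axes: x right, y down, z forward; pixel columns grow to the right and rows downward; lengths in m; the calibration is good to about 2 mm. A picture is of the moment at which its call begins. camera_info takes no time and is no camera call.
- r.finish_job(): hands the job in; it is judged then, once.
The state is a dict: "time_s": time; "joints": joint angles; "joint_velocities": joint speeds; "effort": joint torques, N m; "tcp_pos": TCP position; "ee_rot": TCP orientation; "wrist_force": force on the tool from outside, world axes, zero at the start; "moment": the same for the moment, N m; "gripper_width": opening from 0.0 (shut) to 1.0 (fully open); "gripper_force": force on a finger pad.
Only numpy, scipy, OpenCV 4.12 (cv2) and the standard library are available. Lean on these libraries where they do the work, as an engineer would, in place of code of your own. Each camera call takes 0.05 s, during which the arm holds its last target. There are 200 camera calls.

## Working session

There is one attempt and no reset: what is moved stays moved. The work goes in short steps, Python scripts to look and compute and a tool call to move; the robot and the scene stay as the last step left them, time stands still between calls to the robot, and variables do not carry over. Pictures are saved under pics/ and viewed, at most 10 in all, crops included, and the job is handed in when it is done.

Besides the shell and the picture viewer there is one more tool, called by a JSON object that holds its "api" and its "payload". play_rows: Moves the arm, as the interface text tells. Scaled input: -1 to 1 covers 30 mm each way for a shift and 0.15 rad each way for a turn. Its arguments: {"type":"object","properties":{"commands":{"type":"string"},"grip":{"type":"number"}},"required":["commands"]}

```bash
ls; mkdir -p pics
python3 - <<'E'
from station import r,cams
import cv2,numpy as np
s=r.sense();print(s['time_s'],s['tcp_pos'],s['ee_rot'],s['gripper_width'])
for n in("scene","top"):
    p,d=cams.capture(n);cv2.imwrite(f"pics/{n}0.png",p);np.save(f"pics/{n}0.npy",d);i=cams.camera_info(n);print(n,i)
E
```

```text
pics
0.0 [ 0.19867168 -0.59194165  0.22145935] [[-9.48104880e-01 -3.17956849e-01 -7.60348796e-04]
 [-3.17957750e-01  9.48102684e-01  2.04186076e-03]
 [ 7.16651209e-05  2.17765694e-03 -9.99997626e-01]] 1.0010889587122078
scene {'mtx': array([[538.00709046,   0.        , 317.2809031 ],
       [  0.        , 538.00709046, 241.28996867],
       [  0.        ,   0.        ,   1.        ]]), 'R': array([[-0.55500373, -0.83150936, -0.0237287 ],
       [-0.38132483,  0.27966566, -0.88112343],
       [ 0.73929848, -0.47997844, -0.47229065]]), 't': array([0.38139528, 0.27465293, 0.61713511])}
top {'mtx': array([[553.22066472,   0.        , 318.40531737],
       [  0.        , 553.22066472, 233.0475834 ],
       [  0.        ,   0.        ,   1.        ]]), 'R': array([[-0.07049169, -0.99750942,  0.00242504],
       [-0.96802589,  0.06782103, -0.24150813],
       [ 0.24074217, -0.01937182, -0.97039577]]), 't': array([0.1260872 , 0.5589126 , 1.08441777])}
```

View pics/scene0.png

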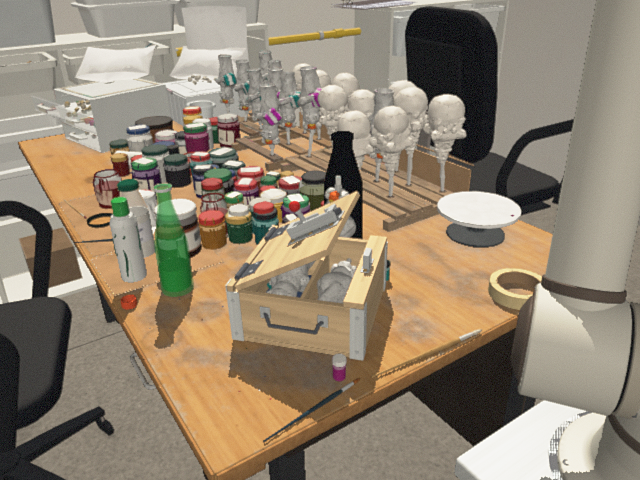

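View pics/top0.png

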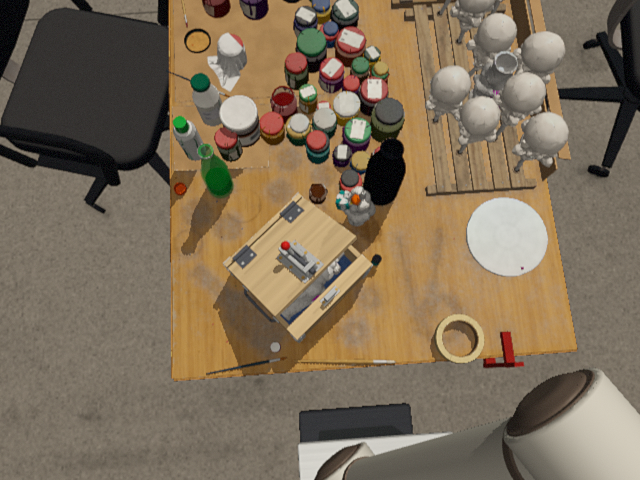

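The scene view shows the case with its lid open. The top view shows the red knob at (286,245), the keeper near (328,297), the ornament at (357,207), the teal vial at (376,260) and the pink vial at (275,347). I'll enlarge both views.

```bash
cat > h.py <<'E'
from station import r,cams
import cv2,numpy as np
def world(n,u,v,d):
    i=cams.camera_info(n);K=i['mtx'];c=np.array([(u-K[0,2])/K[0,0],(v-K[1,2])/K[1,1],1])*d
    return i['R'].T@(c-i['t'])
def rayz(n,u,v,z):
    a=world(n,u,v,0);b=world(n,u,v,1);return a+(b-a)*(z-a[2])/(b-a)[2]
def proj(n,X):
    i=cams.camera_info(n);c=i['R']@np.array(X)+i['t'];return (i['mtx']@c/c[2])[:2]
E
python3 - <<'E'
from h import *
p=cv2.imread('pics/top0.png')[185:360,210:400];cv2.imwrite('pics/topc.png',cv2.resize(p,None,fx=4,fy=3.4286/1*1.1666/1,interpolation=cv2.INTER_CUBIC)[:600] if 0 else cv2.resize(p,None,fx=3.4,fy=3.4,interpolation=cv2.INTER_CUBIC))
d=np.load('pics/top0.npy')
def P(u,v): 
    w=np.median(d[v-1:v+2,u-1:u+2]);return world('top',u,v,w).round(4)
for nm,u,v in [('knob',286,245),('lidL',270,290),('lidR',335,240),('lid',260,270),('lid2',310,215),('rail',345,285),('rail2',300,322),('orn',357,200),('teal',376,260),('pink',275,347),('keeper',327,297),('table',230,330)]: print(nm,P(u,v))
E
```

```text
knob [0.5138 0.1496 0.207 ]
lidL [0.4404 0.1859 0.1626]
lidR [0.5243 0.0585 0.175 ]
lid [0.4844 0.2053 0.1354]
lid2 [0.5889 0.1018 0.1306]
rail [0.4484 0.0425 0.105 ]
rail2 [0.3826 0.1354 0.1048]
orn [0.6068 0.0082 0.152 ]
teal [ 0.5069 -0.0315  0.0375]
pink [0.3417 0.191  0.0369]
keeper [0.4238 0.0803 0.1321]
table [0.3852 0.2866 0.0015]
```

View pics/topc.png

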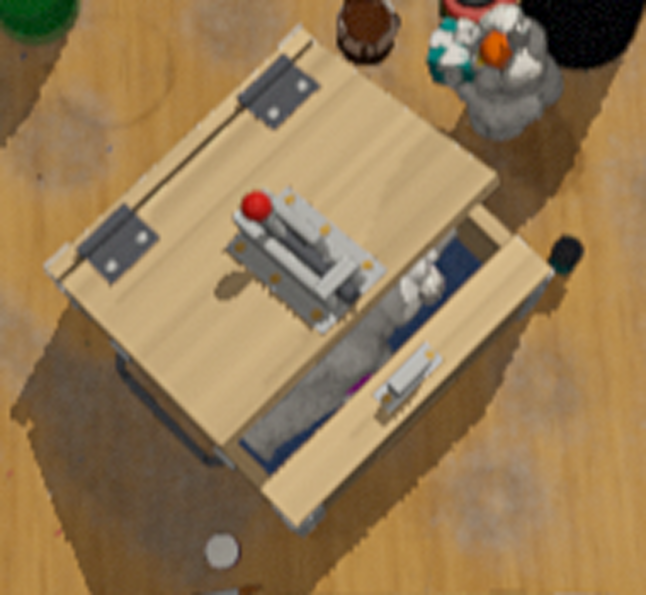

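The enlarged top crop shows the case's top-face corners: front-right (552,272), front-left (297,528), back-left (47,268) and back-right (300,28). The keeper is at about (408,375). I'll fit the case pose from these.

Run:
```python
from h import *
F=lambda x,y:(210+(x+.5)/3.4-.5,185+(y+.5)/3.4-.5)
fr,fl,bl,br=[rayz('top',*F(*q),.105)[:2] for q in [(552,272),(297,528),(47,268),(300,28)]]
for q in(fr,fl,bl,br):print(q)
print([np.linalg.norm(a-b).round(4) for a,b in((fr,fl),(fl,bl),(bl,br),(br,fr))])
xa=(bl+br-fl-fr);ya=(fl+bl-fr-br);t1=np.arctan2(xa[1],xa[0]);t2=np.arctan2(-ya[0],ya[1]);print(np.degrees([t1,t2]))
c=(fr+fl+bl+br)/4;t=(t1+t2)/2;print('c',c,'yaw',np.degrees(t))
R=np.array([[np.cos(t),-np.sin(t)],[np.sin(t),np.cos(t)]])
d=np.load('pics/top0.npy')
def L(p):return np.r_[R.T@(p[:2]-c),p[2]].round(4)
for nm,u,v in [('knob',286,245),('keeper',329,295),('keeper',328,296),('lidL',270,290),('lidR',335,240),('lid',260,270),('lid2',310,215),('orn',357,200),('teal',376,260),('pink',275,347)]:
    p=world('top',u,v,np.median(d[v-1:v+2,u-1:u+2]));print(nm,p.round(4),L(p))
# all red pixels
im=cv2.imread('pics/top0.png').astype(int);m=(im[...,2]>150)&(im[...,1]<60)&(im[...,0]<60);m[:230]=0;m[260:]=0;m[:,:275]=0;m[:,300:]=0
v,u=np.nonzero(m);print(u.mean(),v.mean(),len(u))
p=np.mean([world('top',a,b,d[b,a]) for a,b in zip(u,v)],0);print(L(p))
for n in [(-.055,.07),(0,0),(-.04,0),(-.04,-.035),(-.09,0)]:print(n,(c+R@np.array(n)).round(4))
```

```text
[ 0.48528179 -0.01443229]
[0.3488889  0.14326343]
[0.50832615 0.27988099]
[0.64497295 0.12330428]
[np.float64(0.2085), np.float64(0.21), np.float64(0.2078), np.float64(0.2109)]
[40.68559064 40.98409064]
c [0.49686745 0.1330041 ] yaw 40.8348406399099
knob [0.5138 0.1496 0.207 ] [0.0236 0.0015 0.207 ]
keeper [0.4275 0.0762 0.1312] [-0.0896  0.0024  0.1312]
keeper [0.4255 0.0783 0.1332] [-0.0898  0.0053  0.1332]
lidL [0.4404 0.1859 0.1626] [-0.0081  0.077   0.1626]
lidR [0.5243 0.0585 0.175 ] [-0.0279 -0.0743  0.175 ]
lid [0.4844 0.2053 0.1354] [0.0379 0.0628 0.1354]
lid2 [0.5889 0.1018 0.1306] [ 0.0493 -0.0838  0.1306]
orn [0.6068 0.0082 0.152 ] [ 0.0016 -0.1664  0.152 ]
teal [ 0.5069 -0.0315  0.0375] [-0.1    -0.131   0.0375]
pink [0.3417 0.191  0.0369] [-0.0795  0.1453  0.0369]
285.2432432432432 244.40540540540542 37
[0.0256 0.0016 0.2061]
(-0.055, 0.07) [0.4095 0.15  ]
(0, 0) [0.4969 0.133 ]
(-0.04, 0) [0.4666 0.1068]
(-0.04, -0.035) [0.4895 0.0804]
(-0.09, 0) [0.4288 0.0742]
```

{"api": "play_rows", "payload": {"commands": "0.73 0.8 0.25 0 0 0.26;0.73 0.8 0.25 0 0 0.26;0.73 0.8 0.25 0 0 0.26;0.73 0.8 0.25 0 0 0.26;0.73 0.8 0.25 0 0 0.26;0.73 0.8 0.25 0 0 0.26;0.73 0.8 0.25 0 0 0.26;0.73 0.8 0.25 0 0 0.26;0.73 0.8 0.25 0 0 0.26;0.73 0.8 0.25 0 0 0.26", "grip": 0}}

```text
time_s: 1.1
tcp_pos: [0.4184, -0.3512, 0.2974]
ee_rot: [[-0.755, -0.656, -0.001], [-0.656, 0.755, 0.001], [0.0, 0.001, -1.0]]
wrist_force: [0.2, 0.7, 0.1]
gripper_width: 0.174
gripper_force: 0.0
```

{"api": "play_rows", "payload": {"commands": "0 0.93 0 0 0 0;0 0.93 0 0 0 0;0 0.93 0 0 0 0;0 0.93 0 0 0 0;0 0.93 0 0 0 0;0 0.93 0 0 0 0;0 0.93 0 0 0 0;0 0.93 0 0 0 0;0 0.93 0 0 0 0;0 0.93 0 0 0 0;0 0.93 0 0 0 0;0 0.93 0 0 0 0;0 0.93 0 0 0 0;0 0.93 0 0 0 0;0 0.93 0 0 0 0;0 0.93 0 0 0 0;0 0.93 0 0 0 0;0 0.93 0 0 0 0;0 0 0 0 0 0;0 0 0 0 0 0"}}

```text
time_s: 3.1
tcp_pos: [0.4175, 0.1499, 0.2971]
ee_rot: [[-0.755, -0.656, -0.001], [-0.656, 0.755, -0.001], [0.001, 0.0, -1.0]]
wrist_force: [1.1, 0.2, 0.4]
gripper_width: 0.007
gripper_force: 0.0
```

{"api": "play_rows", "payload": {"commands": "0.1 0.33 -0.6 0 0 0;0 0 -0.8 0 0 0;0 0 -0.8 0 0 0;0 0 -0.8 0 0 0;0 0 -0.3 0 0 0;0 0 -0.3 0 0 0;0 0 -0.3 0 0 0;0 0 -0.3 0 0 0;0 0 -0.3 0 0 0"}}

```text
time_s: 4.0
tcp_pos: [0.4215, 0.1599, 0.1628]
ee_rot: [[-0.756, -0.655, 0.002], [-0.655, 0.756, 0.001], [-0.002, -0.0, -1.0]]
wrist_force: [0.1, -1.2, 2.3]
gripper_width: 0.005
gripper_force: 1.2
```

{"api": "play_rows", "payload": {"commands": "0 0 -0.2 0 0 0;0 0 -0.2 0 0 0;0 0 -0.2 0 0 0;0 0 -0.2 0 0 0;0 0 -0.2 0 0 0;0 0 -0.2 0 0 0;0 0 -0.2 0 0 0;0 0 -0.2 0 0 0;0 0 -0.1 0 0 0;0 0 -0.1 0 0 0"}}

```text
time_s: 5.0
tcp_pos: [0.4207, 0.1595, 0.1081]
ee_rot: [[-0.756, -0.655, -0.001], [-0.655, 0.756, -0.0], [0.001, 0.0, -1.0]]
wrist_force: [-1.1, -1.3, 1.3]
gripper_width: 0.005
gripper_force: 1.0
```

{"api": "play_rows", "payload": {"commands": "0 0 -0.06 0 0 0;0 0 -0.06 0 0 0;0 0 -0.06 0 0 0;0 0 0 0 0 0;0 0 0 0 0 0"}}

```text
time_s: 5.5
tcp_pos: [0.4209, 0.1596, 0.1052]
ee_rot: [[-0.755, -0.655, 0.001], [-0.655, 0.755, -0.0], [-0.0, -0.001, -1.0]]
wrist_force: [-6.6, -1.3, 17.9]
gripper_width: 0.005
gripper_force: 8.4
```

{"api": "play_rows", "payload": {"commands": "0 0 0.4 0 0 0;0 0 0.8 0 0 0;0 0 0.8 0 0 0;0 0 0.8 0 0 0;0.9 0 0 0 0 0;0.9 0 0 0 0 0;0.9 0 0 0 0 0;0.9 0.03 0 0 0 0;0 0 0 0 0 0"}}

```text
time_s: 6.4
tcp_pos: [0.532, 0.1611, 0.1865]
ee_rot: [[-0.757, -0.654, 0.002], [-0.654, 0.757, 0.001], [-0.002, -0.001, -1.0]]
wrist_force: [-0.5, 1.3, 0.1]
gripper_width: 0.008
gripper_force: 0.0
```

```bash
cat >> h.py <<'E'
c0=np.array([.4969,.1330]);t=np.radians(40.83);R2=np.array([[np.cos(t),-np.sin(t)],[np.sin(t),np.cos(t)]])
def L(p):return np.r_[R2.T@(p[:2]-c0),p[2]].round(4)
def look(tag):
    s=r.sense();print('tcp',L(s['tcp_pos']),s['wrist_force'])
    out=[]
    for n in('top','scene'):
        p,d=cams.capture(n);k=[int(q) for q in proj(n,np.r_[c0,.14])];u0,v0=k[0]-70,k[1]-60
        q=p[v0:v0+120,u0:u0+140];out.append(cv2.resize(q,None,fx=2.8,fy=2.8,interpolation=cv2.INTER_CUBIC))
        i=q.astype(int);v,u=np.nonzero((i[...,2]>120)&(i[...,1]<60)&(i[...,0]<60))
        if len(u):print(n,len(u),'red',L(np.median([world(n,a+u0,b+v0,d[b+v0,a+u0]) for a,b in zip(u,v)],0)), u.mean()+u0,v.mean()+v0)
    cv2.imwrite(f'pics/{tag}.png',np.hstack(out))
E
python3 -c "
from h import *
look('a1')"
```

```text
tcp [ 0.0449 -0.0017  0.1865] [-0.45902776  1.34652386  0.09653084]
top 24 red [ 0.0033 -0.1565  0.1534] 330.2916666666667 230.16666666666666
scene 147 red [-0.0119 -0.0024  0.1483] 292.2244897959184 221.93197278911566
```

View pics/a1.png

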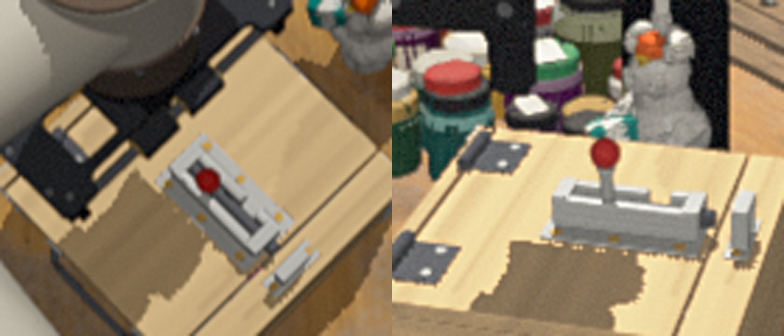

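{"api": "play_rows", "payload": {"commands": "0.03 0.04 -0.6 0 0 0;0 0 -0.6 0 0 0;0 0 -0.42 0 0 0;-0.2 -0.17 0 0 0 0;-0.2 -0.17 0 0 0 0;-0.1 -0.09 0 0 0 0;-0.1 -0.09 0 0 0 0;-0.1 -0.09 0 0 0 0;-0.1 -0.09 0 0 0 0;-0.1 -0.09 0 0 0 0;-0.1 -0.09 0 0 0 0;-0.1 -0.09 0 0 0 0;-0.1 -0.09 0 0 0 0"}}

```text
time_s: 7.8
tcp_pos: [0.4939, 0.13, 0.1388]
ee_rot: [[-0.756, -0.655, 0.001], [-0.655, 0.756, 0.001], [-0.001, -0.0, -1.0]]
wrist_force: [0.9, 1.2, 0.8]
gripper_width: 0.003
gripper_force: 0.9
```

```bash
python3 -c "
from h import *
look('a2')"
```

```text
tcp [-0.0042 -0.0003  0.1388] [0.94629165 1.20743942 0.83593817]
top 11 red [-1.000e-04 -1.646e-01  1.497e-01] 356.0909090909091 201.45454545454547
scene 178 red [ 0.1662 -0.1917  0.0862] 288.67977528089887 216.70786516853934
```

View pics/a2.png

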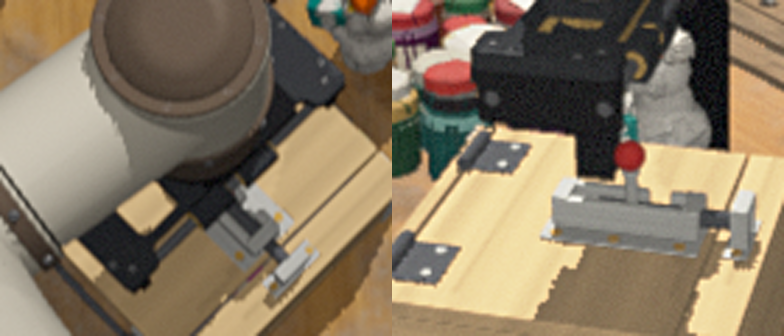

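The scene view shows the finger behind the knob (crop 630,155), and the bar is reaching the keeper. I'll keep pushing.

{"api": "play_rows", "payload": {"commands": "-0.1 -0.087 0 0 0 0;-0.1 -0.087 0 0 0 0;-0.1 -0.087 0 0 0 0;-0.075 -0.065 0 0 0 0;0 0 0 0 0 0"}}

```text
time_s: 8.4
tcp_pos: [0.482, 0.1197, 0.1386]
ee_rot: [[-0.756, -0.655, -0.001], [-0.655, 0.756, -0.0], [0.001, 0.0, -1.0]]
wrist_force: [0.6, 0.1, 1.0]
gripper_width: 0.004
gripper_force: 0.4
```

{"api": "play_rows", "payload": {"commands": "-0.025 -0.022 0 0 0 0;0 0 0 0 0 0"}}

```text
time_s: 8.6
tcp_pos: [0.4817, 0.1194, 0.1385]
ee_rot: [[-0.756, -0.655, -0.0], [-0.655, 0.756, -0.0], [0.0, 0.0, -1.0]]
wrist_force: [0.3, 1.9, 0.9]
gripper_width: 0.008
gripper_force: 0.6
```

{"api": "play_rows", "payload": {"commands": "-0.025 -0.022 0 0 0 0;0 0 0 0 0 0"}}

```text
time_s: 8.8
tcp_pos: [0.4815, 0.1191, 0.1387]
ee_rot: [[-0.756, -0.655, 0.001], [-0.655, 0.756, 0.001], [-0.001, -0.0, -1.0]]
wrist_force: [0.4, 2.0, 0.8]
gripper_width: 0.001
gripper_force: 1.3
```

{"api": "play_rows", "payload": {"commands": "-0.025 -0.022 0 0 0 0;0 0 0 0 0 0;0 0 0 0 0 0"}}

```text
time_s: 9.1
tcp_pos: [0.4812, 0.1188, 0.1389]
ee_rot: [[-0.756, -0.655, 0.002], [-0.655, 0.756, 0.001], [-0.003, -0.0, -1.0]]
wrist_force: [4.0, 3.1, -0.2]
gripper_width: 0.007
gripper_force: 2.5
```

{"api": "play_rows", "payload": {"commands": "-0.025 -0.022 0 0 0 0;0 0 0 0 0 0;0 0 0 0 0 0"}}

```text
time_s: 9.4
tcp_pos: [0.4812, 0.1187, 0.1389]
ee_rot: [[-0.756, -0.655, 0.004], [-0.655, 0.756, 0.002], [-0.004, -0.001, -1.0]]
wrist_force: [3.9, 3.9, -1.8]
gripper_width: 0.003
gripper_force: 3.2
```

{"api": "play_rows", "payload": {"commands": "0.27 0.23 0 0 0 0;0.1 0.09 0.3 0 0 0;0 0 0.8 0 0 0;0 0 0.6 0 0 0;-0.6 0.15 0 0 0 0;-0.6 0.15 0 0 0 0;-0.6 0.15 0 0 0 0;0 0 0 0 0 0"}}

```text
time_s: 10.2
tcp_pos: [0.4344, 0.1399, 0.1897]
ee_rot: [[-0.755, -0.656, -0.003], [-0.656, 0.755, -0.001], [0.003, 0.001, -1.0]]
wrist_force: [1.2, -0.0, 0.1]
gripper_width: 0.007
gripper_force: 0.0
```

```bash
python3 -c "
from h import *
look('a3')"
```

```text
tcp [-0.0428  0.0461  0.1897] [ 1.21652178 -0.01659545  0.07989269]
top 11 red [ 0.0002 -0.1651  0.1484] 356.1818181818182 201.36363636363637
scene 168 red [ 0.1655 -0.1951  0.0852] 288.7916666666667 215.67261904761904
```

View pics/a3.png

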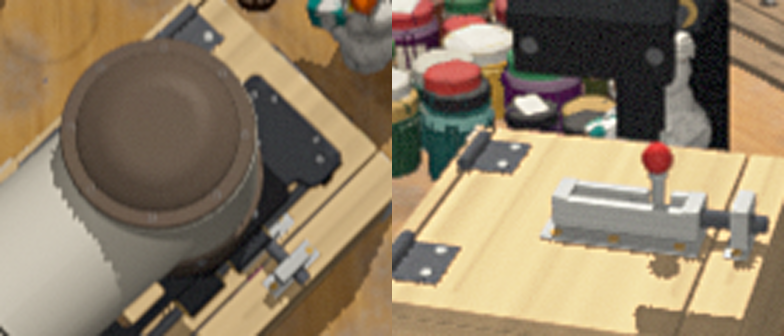

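{"api": "play_rows", "payload": {"commands": "0.03 0.03 -0.6 0 0 0;0 0 -0.6 0 0 0;0 0 -0.58 0 0 0;0.17 -0.2 0 0 0 0;0.17 -0.2 0 0 0 0;0.065 -0.076 0 0 0 0;0.065 -0.076 0 0 0 0;0.065 -0.076 0 0 0 0;0.065 -0.076 0 0 0 0;0.065 -0.076 0 0 0 0;0.065 -0.076 0 0 0 0;0.065 -0.076 0 0 0 0"}}

```text
time_s: 11.5
tcp_pos: [0.4615, 0.1135, 0.1362]
ee_rot: [[-0.756, -0.655, 0.0], [-0.655, 0.756, 0.0], [-0.0, -0.0, -1.0]]
wrist_force: [-1.0, -0.1, 0.3]
gripper_width: 0.006
gripper_force: 0.3
```

{"api": "play_rows", "payload": {"commands": "0.065 -0.076 0 0 0 0;0.065 -0.076 0 0 0 0;0.065 -0.076 0 0 0 0;0.065 -0.076 0 0 0 0;0.065 -0.076 0 0 0 0;0 0 0 0 0 0"}}

```text
time_s: 12.1
tcp_pos: [0.4714, 0.1018, 0.1362]
ee_rot: [[-0.756, -0.654, 0.0], [-0.654, 0.756, -0.0], [0.0, -0.0, -1.0]]
wrist_force: [-0.3, 0.8, -0.0]
gripper_width: 0.009
gripper_force: 0.1
```

```bash
python3 -c "
from h import *
look('a4')"
```

```text
tcp [-0.0397 -0.0069  0.1362] [-0.25531135  0.83601788 -0.02326538]
top 13 red [ 0.     -0.1645  0.1504] 356.2307692307692 201.3846153846154
scene 118 red [ 0.1617 -0.2194  0.0806] 261.3728813559322 200.6186440677966
```

View pics/a4.png

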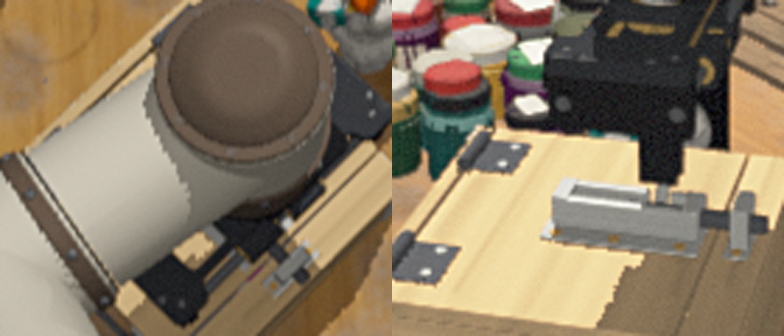

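The finger hides the knob, which has turned over. Next I'll lift, shift over it and press down.

{"api": "play_rows", "payload": {"commands": "-0.045 0.05 0 0 0 0;0 0 0.4 0 0 0;0 0 0.3 0 0 0;0.23 -0.26 0 0 0 0;0.24 -0.27 0 0 0 0;0 0 0 0 0 0;0 0 -0.2 0 0 0;0 0 -0.15 0 0 0;0 0 -0.1 0 0 0;0 0 -0.1 0 0 0;0 0 -0.1 0 0 0;0 0 -0.07 0 0 0;0 0 0 0 0 0"}}

```text
time_s: 13.5
tcp_pos: [0.4831, 0.0877, 0.1346]
ee_rot: [[-0.756, -0.655, -0.002], [-0.655, 0.756, -0.001], [0.002, 0.001, -1.0]]
wrist_force: [-0.2, -0.2, -1.0]
gripper_width: 0.003
gripper_force: 0.0
```

{"api": "play_rows", "payload": {"commands": "0 0 -0.04 0 0 0;0 0 -0.04 0 0 0;0 0 0 0 0 0"}}

```text
time_s: 13.8
tcp_pos: [0.4838, 0.0878, 0.133]
ee_rot: [[-0.756, -0.655, -0.0], [-0.655, 0.756, -0.0], [0.0, 0.0, -1.0]]
wrist_force: [0.3, 0.8, -0.2]
gripper_width: 0.002
gripper_force: 0.0
```

{"api": "play_rows", "payload": {"commands": "0 0 -0.04 0 0 0;0 0 -0.04 0 0 0;0 0 0 0 0 0"}}

```text
time_s: 14.1
tcp_pos: [0.4844, 0.0878, 0.1319]
ee_rot: [[-0.756, -0.655, 0.001], [-0.655, 0.756, 0.0], [-0.001, -0.001, -1.0]]
wrist_force: [-2.3, -0.3, 7.1]
gripper_width: 0.004
gripper_force: 3.3
```

{"api": "play_rows", "payload": {"commands": "0 0 0.3 0 0 0;0 0 0.8 0 0 0;0 0 0.9 0 0 0;0 0 0.9 0 0 0;0 0 0.9 0 0 0;-0.5 0.8 0.5 0 0 0;-0.5 0.9 0 0 0 0;-0.5 0.9 0 0 0 0;-0.5 0.9 0 0 0 0;-0.5 0.9 0 0 0 0;0 0.9 0 0 0 0;0 0 0 0 0 0;0 0 0 0 0 0"}}

```text
time_s: 15.4
tcp_pos: [0.4086, 0.2469, 0.2597]
ee_rot: [[-0.755, -0.655, -0.001], [-0.655, 0.755, -0.0], [0.001, 0.0, -1.0]]
wrist_force: [0.1, 0.0, 0.2]
gripper_width: 0.007
gripper_force: 0.0
```

```bash
python3 -c "
from h import *
look('a5')"
```

```text
tcp [0.0076 0.1439 0.2597] [0.10345428 0.01978606 0.23558484]
top 52 red [-0.0389 -0.0372  0.1332] 330.9230769230769 250.01923076923077
scene 135 red [ 0.1623 -0.2103  0.0812] 282.6740740740741 209.03703703703704
```

View pics/a5.png

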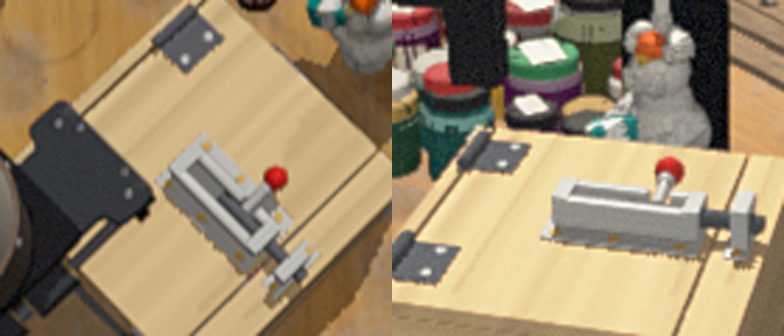

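The knob lies over on the -y side, and the top depth reads (-39, -37, 133) mm for its upper surface. That matches the locked pose, so I'll check it against the scene camera and hand in.

```bash
python3 -c "
from h import *
n='scene';k=[int(q) for q in proj(n,np.r_[c0,.14])]
print('seen',k[0]-70+277/2.8,k[1]-60+170/2.8)
for a in(.9,1.15,1.35):print(a,proj(n,np.r_[c0+R2@np.array([-.0405,-.036*np.sin(a)]),.1165+.036*np.cos(a)]))
p=proj(n,np.r_[c0+R2@np.array([-.0405,-.0351]),.1244])
if abs(p-[k[0]-70+277/2.8,k[1]-60+170/2.8]).max()<4:print(r.finish_job())
"
```

```text
seen 340.92857142857144 240.71428571428572
0.9 [340.97016448 235.89224118]
1.15 [341.63897195 238.76989475]
1.35 [341.96401966 241.81462606]
the job is handed in; nothing more can be done
None
```

The lid is shut, the bolt is home through the keeper, and the knob lies locked in the notch. I handed the job in after about 15.5 s on the robot's clock; no verdict came back. Both cameras agreed with the locked pose.

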